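# Set the session timer by its clicks and start it

## Task

Get the session timer ready for the next peg-board exercise: turn its dial back anticlockwise until it meets its stop, then forward clockwise exactly five clicks. Let the dial rest there, and only then press the large start button fully down and let it spring back. Leave the small button and everything else on the table alone.

Things in the scene. Friction and masses are not known exactly. Their poses are not given: they have to be found in the camera images.
- timer: white desk timer, a flat box 150 mm (its x) by 250 mm (its y) by 46 mm high, fixed to the table, level; origin under the middle of its underside, z up. On its flat top: the dial, its axis 60 mm along +y; the large start button (-30 mm x, -50 mm y); the small button (+30 mm x, -98 mm y).
- dial (a joint): angle of the dial in rad: 0 at the anticlockwise stop, growing clockwise seen from above, to 4.19 at the other stop. It clicks into a rest every 24 degrees (0.419 rad), the first at the stop itself, so five clicks from the stop is 2.09. A sprung ball holds each rest: about 0.08 N m turns it to the next, and let go between two rests it snaps to the nearer one.
- dial_grip (a point): point on the dial's axis, 28 mm above the timer's top, the height to grip. The dial is a grey disc 66 mm across with an upright bar grip across it, 56 mm long, 14 mm thick, from 10 to 42 mm above the timer's top. The point turns with the dial: x along the bar, z up; the bar's pointer end, with a white line on it, is at its -x. At dial 0 its axes are those of the timer.
- dial_pointer (a point): top of the bar grip at the pointer end, 28 mm from the dial's axis. Lines on the panel round the dial, starting 37 mm from its axis, mark the eleven rests: those at the stop, at five and at ten clicks are longer and thicker; a small steel block stands beside the stop's line.
- start_top (a point): centre of the top of the large round start button (34 mm across, black in a grey housing); its z is up
- start (a joint): how far the start button is pressed, in m: 0 up, 0.006 fully down; a spring pushes it back, fully down takes about 5 N
- beep_top (a point): centre of the top of the small round button (16 mm across), to be left alone
- beep (a joint): how far the small button is pressed, in m: 0 up, 0.004 fully down
- pegboard: loose red wooden peg board, 130 x 220 x 30 mm with its black pegs, lying beyond the timer; origin under its centre
- mug: loose white mug, 80 mm across, 90 mm tall, at the timer's -y side; origin under its centre
- pawn: loose wooden game pawn, 32 mm across, 52 mm tall, on the robot's side of the timer; origin under its centre
- draught: loose dark wooden game disc, 32 mm across, 10 mm thick, lying on the robot's side of the timer; origin under its centre
- card_stack: loose small cardboard box, 90 x 60 x 20 mm, lying at the timer's +y side; origin under its centre

How it is judged (in metres and radians):
On the way, in this order (a step that is already met when the one before it is completed fails the run):
1. the dial is turned back to its anticlockwise stop (value of joint dial below 0.1 rad), for 0.1 s.
2. the dial is turned forward five clicks from the stop, let go and rests there (value of joint dial between 1.974 and 2.215 rad and contact force between dial and the arm below 0.1 N and contact force between dial and the fingers below 0.1 N), for 0.2 s.
3. with the dial at five clicks, the start button is pressed down (value of joint dial between 1.974 and 2.215 rad and value of joint start above 0.0048 m), for 0.04 s.
At the end, for the whole second after the job is handed in: the dial rests five clicks from its anticlockwise stop (2.09 rad, within 0.12), and both buttons are up again (within 1 mm) (value of joint dial between 1.974 and 2.215 rad and value of joint each of start, beep below 0.001 m); the robot touches nothing.
It fails at once if the start button is pressed while the dial is not at five clicks (value of joint start above 0.003 m and not (value of joint dial between 1.945 and 2.244 rad)).
It fails at once if the small button is pressed (value of joint beep above 0.002 m).
It fails at once if something lying round the timer is pushed more than 30 mm (distance of any of pegboard, mug, pawn, draught, card_stack from where it was at the start of the episode above 0.03 m).
It also fails if it takes over 72 s, if anything falls off the work surface, if the arm or the gripper's body presses on something with over 40 N, if the wrist force passes 120 N, or if a joint passes its speed limit or range.

## Robot

A 6-joint arm with a two-finger parallel gripper is mounted at the origin on the work surface. World frame = base frame: x ahead of the robot, y to its left, z up, the work surface at z = 0. Lengths are in m, angles in degrees, forces in N, time in s.
With the tool pointing down it reaches from about 0.3 to 0.875 m from the base axis. Payload 4.2 kg.
Tool frame: the origin (TCP) lies midway between the tips of the shut fingers; the grasp point (between the pads) lies 19 mm behind it; z points along the fingers, y is the line along which they close (so a half turn about z gives the same grasp; the last joint's range is limited). The gripper opens to 85 mm and grips with 20 to 120 N. Pads are 22 mm wide; open, the fingers measure 114 mm over their backs; the gripper's body (76 mm by 85 mm) begins 54 mm behind the grasp point. The pads swing forward as they close: fully open they stand 13 mm farther back than shut.
Start: joints at [76.089, 18.312, 89.639, -0, 72.044, -1.146], TCP at [0.127, 0.561, 0.231] pointing down, gripper open.
Joint ranges: [-177.97, 177.97], [-48.28, 115.42], [12.27, 149.76], [-77.06, 257.06], [2.81, 150.46], [-146.56, 146.56]. Speed limits (degrees/s): [147.25, 147.25, 180, 180, 180, 180].

## Interface

Orientations are given as [roll, pitch, yaw] about the fixed x, y, z axes, in that order (R = Rz(yaw) Ry(pitch) Rx(roll)).
In Python, from plant import arm, optics gives the robot as it stands.
- The arm moves only by the tool send_rows, never from a script. Its argument "commands" is a list of rows, each an object of numbers: "tx", "ty", "tz": the shift along the tool's x, y, z in cm; "wx", "wy", "wz": the turn, a rotation vector about the tool's x, y, z in rad. A call has 1 to 12 rows; each row shifts and turns the commanded pose from where the row before left it, along the tool's axes as they then stand; what a row does not reach is not made up. A row lasts 1/12 s, in which the tool goes at most 41.7 mm and 7.16 degrees, less where a joint would pass 70% of its speed; a pose out of reach is approached as far as the arm can. A call is refused whole if a number of a shift passes 4.17 or a number of a turn 0.125, either way. A call with a gripper value outside its range is refused whole. "fingers" is the opening, from -1 (shut) to 1 (fully open), so that 0 is half open, set as the call begins (left out, the last holds). The fingers move at their own pace and stop on an object; "newtons" is the grip in N (left out, the last holds). Time passes only in rows, so rows that do not move let the fingers close. It gives the time, the measured TCP pose, the force, the opening and the grip force at its end, in the units of the state.
- arm.read_state(): the state, without advancing time (a new reading comes with each control period).
- optics.read_camera(name): name is "scene" or "top" or "wrist"; returns the picture (480x640x3 uint8, blue, green, red); there is no depth.
- optics.camera_info(name): a dict with "mtx" (3x3 intrinsics, pixels), "origin" and "rotation" of the camera in the world. Camera axes: x right, y up, looking along -z (the intrinsics and any distortion apply to the point x, -y, -z); pixel columns grow to the right and rows downward; lengths in m; the calibration is good to about 2 mm. The wrist camera is an equidistant fisheye: a pixel r from the principal point sees the ray r / f radians off the axis. A picture is of the moment at which its call begins: read the wrist's pose just before it. camera_info takes no time and is no camera call; for the wrist camera it gives the pose at the moment of the call.
- arm.close_job(): hands the job in; it is judged then, once.
Trained networks look in the newest picture that a camera, given by its name, has taken for a name from the list of things; names that differ only in an ending like _2 or _b are one class to them, and where a whole thing is asked for, a point or a joint stands for the part that bears it (a point fixed in the world has none). Each returns a list of dicts, best first, with "p" (0 to 1); they miss things now and then, are a little off and sometimes report something else, mostly with a low value. They report only what shows in the picture. A call takes as long as a camera call.
- optics.masks_of(label, camera): "region" (480x640 bool, what is visible of it) and "rect" ([centre column, centre row, width, height] in pixels, round what is visible of it).
The state is a dict: "t": time; "joint_pos": joint angles; "qvel": joint speeds; "joint_torque": joint torques, N m; "tool_pos": TCP position; "tool_rot": TCP orientation; "contact_force": force on the tool from outside, world axes, zero at the start; "moment": the same for the moment, N m; "grip_width": finger opening in m; "gripper_force": force on a finger pad.
Only numpy, scipy, OpenCV 4.12 (cv2) and the standard library are available. Lean on these libraries where they do the work, as an engineer would, in place of code of your own. Each camera call takes 0.05 s, during which the arm holds its last target. There are 200 camera calls.

## Working session

There is one attempt and no reset: what is moved stays moved. The work goes in short steps, Python scripts to look and compute and a tool call to move; the robot and the scene stay as the last step left them, time stands still between calls to the robot, and variables do not carry over. Pictures are saved under pics/ and viewed, at most 10 in all, crops included, and the job is handed in when it is done.

Besides the shell and the picture viewer there is one more tool, called after "Call:" as name(argument=value, ...), one argument or row to a line, values as JSON. send_rows: Moves the arm, as the interface text tells. Its arguments: {"type":"object","properties":{"commands":{"type":"array"},"fingers":{"type":"number"},"newtons":{"type":"number"}},"required":["commands"]}

```bash
mkdir -p pics; cat > h.py <<'E'
import numpy as np,cv2
from scipy.spatial.transform import Rotation as R
from plant import arm,optics
def ray(cam,u,v,info=None):
    i=info or optics.camera_info(cam);K=np.array(i['mtx'],float)
    x=(u-K[0,2])/K[0,0];y=(v-K[1,2])/K[1,1]
    if cam=='wrist':
        r=np.hypot(x,y);s=np.sin(r)/max(r,1e-9);d=np.array([x*s,-y*s,-np.cos(r)])
    else:
        d=np.array([x,y,1.]);
        if i.get('dist') is not None: d[:2]=cv2.undistortPoints(np.array([[[u,v]]],float),K,np.array(i['dist'],float))[0,0]
        d=d*[1,-1,-1]
    return np.array(i['origin'],float),np.array(i['rotation'],float).reshape(3,3)@d
def at(cam,u,v,z,info=None):
    o,d=ray(cam,u,v,info);return o+d*(z-o[2])/d[2]
E
python3 - <<'E'
from h import *
print(arm.read_state())
for c in('top','scene','wrist'):
    print(c,optics.camera_info(c)); im=optics.read_camera(c); cv2.imwrite(f'pics/{c}0.png',im)
    for n,z in(('timer',.046),('dial',.06),('start_top',.05),('beep_top',.05),('dial_grip',.088),('dial_pointer',.088)):
        for m in optics.masks_of(n,c)[:1]:
            r=m['rect'];print(n,round(m['p'],2),np.round(r),at(c,r[0],r[1],z).round(3))
E
```

```text
{'t': 0.0, 'joint_pos': array([ 7.60890643e+01,  1.83518462e+01,  8.97073458e+01, -1.54308327e-03,
        7.20433316e+01, -1.14432807e+00]), 'qvel': array([ 0.01010113, -0.01467073, -0.01503625, -0.01346622,  0.10992028,
        0.00418555]), 'joint_torque': array([-2.99978376e-05, -4.15513730e+01, -2.34161568e+01,  4.47285004e-05,
        8.31925368e-03,  3.15126655e-06]), 'tool_pos': array([0.12693976, 0.56032063, 0.23047383]), 'tool_rot': array([-1.79897468e+02, -5.80720917e-04,  1.67233869e+02]), 'contact_force': array([0.16316088, 0.3008496 , 0.12653639]), 'moment': array([-0.01639211,  0.0622906 , -0.02275051]), 'gripper_force': 0.0, 'grip_width': 0.08520442662050025}
top {'mtx': array([[463.74571278,   0.        , 328.61208374],
       [  0.        , 463.74571278, 238.7110163 ],
       [  0.        ,   0.        ,   1.        ]]), 'origin': array([0.49810502, 0.04901339, 0.88275995]), 'rotation': array([  6.61811478,   1.1397597 , -90.31454983])}Traceback (most recent call last):
  File "<stdin>", line 7, in <module>
  File "h.py", line 15, in at
    o,d=ray(cam,u,v,info);return o+d*(z-o[2])/d[2]
        ~~~^^^^^^^^^^^^^^
  File "h.py", line 13, in ray
    return np.array(i['origin'],float),np.array(i['rotation'],float).reshape(3,3)@d
                                       ~~~~~~~~~~~~~~~~~~~~~~~~~~~~~~~~~~~~~^^^^^
ValueError: cannot reshape array of size 3 into shape (3,3)
```

Rotation is given as roll, pitch and yaw in degrees.

```bash
sed -i "s/np.array(i\['rotation'\],float).reshape(3,3)@d/R.from_euler('xyz',i['rotation'],degrees=True).apply(d)/" h.py
python3 - <<'E'
from h import *
for c in('top','scene','wrist'):
    print(c,optics.camera_info(c)); im=optics.read_camera(c); cv2.imwrite(f'pics/{c}0.png',im)
    for n,z in(('timer',.046),('dial',.06),('start_top',.05),('beep_top',.05),('dial_grip',.088),('mug',.09),('pawn',.03),('pegboard',.03)):
        for m in optics.masks_of(n,c)[:1]:
            r=m['rect'];print(n,round(m['p'],2),np.round(r),at(c,r[0],r[1],z).round(3))
E
```

```text
top {'mtx': array([[463.74571278,   0.        , 328.61208374],
       [  0.        , 463.74571278, 238.7110163 ],
       [  0.        ,   0.        ,   1.        ]]), 'origin': array([0.49810502, 0.04901339, 0.88275995]), 'rotation': array([  6.61811478,   1.1397597 , -90.31454983])}
timer 0.7 [288. 253. 141.  96.] [0.571 0.138 0.046]
dial 0.63 [186. 222.  47.  53.] [0.627 0.322 0.06 ]
start_top 0.57 [311. 269.  19.  15.] [0.541 0.097 0.05 ]
beep_top 0.54 [342. 238.   9.   9.] [0.597 0.042 0.05 ]
dial_grip 0.67 [255. 244.  37.  38.] [0.583 0.192 0.088]
mug 0.8 [413. 240.  68.  53.] [ 0.588 -0.08   0.09 ]
pawn 0.56 [329. 318.  17.  15.] [0.452 0.065 0.03 ]
pegboard 0.68 [297. 158. 115.  69.] [0.752 0.124 0.03 ]
scene {'mtx': array([[489.26873284,   0.        , 322.91603704],
       [  0.        , 489.26873284, 234.6969554 ],
       [  0.        ,   0.        ,   1.        ]]), 'origin': array([ 1.1003534 , -0.4380204 ,  0.57825214]), 'rotation': array([53.88061339,  0.58109876, 44.15202296])}
timer 0.94 [338. 233. 145. 100.] [0.605 0.105 0.046]
dial 0.8 [362. 202.  35.  33.] [0.582 0.199 0.06 ]
start_top 0.78 [311. 215.  20.  14.] [0.53  0.109 0.05 ]
beep_top 0.66 [338. 232. 144.  98.] [0.607 0.103 0.05 ]
dial_grip 0.85 [361. 201.  35.  30.] [0.607 0.166 0.088]
mug 0.96 [258. 279.  57.  71.] [ 0.639 -0.111  0.09 ]
pawn 0.51 [267. 218.   7.  21.] [0.451 0.061 0.03 ]
pegboard 0.63 [408. 287. 140.  98.] [0.777 0.088 0.03 ]
wrist {'mtx': array([[371.64829954,   0.        , 323.55678558],
       [  0.        , 371.64829954, 242.83552443],
       [  0.        ,   0.        ,   1.        ]]), 'origin': array([0.05522499, 0.57728612, 0.374041  ]), 'rotation': array([-1.67133418e+01, -3.25543346e-02,  7.72966425e+01])}
timer 0.77 [131. 477.  33.   6.] [0.463 0.171 0.046]
```

View pics/top0.png

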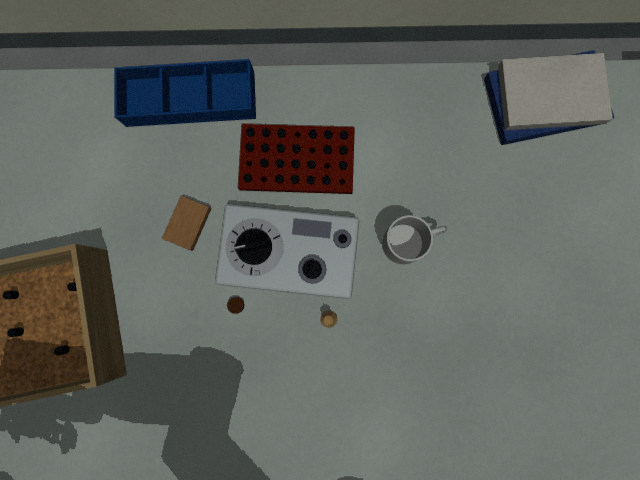

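Picture: the timer is centred near (288,252). The dial is near (254,247) with its pointer to the left, start is near (312,268) and beep near (342,238). The stop line is at the bottom of the dial, near (252,270). The networks agree with this. Next I rotate the tool and move above the dial.

Call:
send_rows(
  commands=[
    {"wz":0.125},
    {"wz":0.125},
    {"wz":0.125},
    {"wz":0.125},
    {"wz":0.125},
    {"wz":0.125},
    {"wz":0.125},
    {"wz":0.125},
    {"wz":0.125},
  ],
  fingers=1,
  newtons=40,
)

```text
schema error: expected keys tx, ty, tz, wx, wy, wz
```

Call:
send_rows(
  commands=[
    {"tx":-2.88,"ty":2.27},
    {"tx":-2.88,"ty":2.27},
    {"tx":-2.88,"ty":2.27},
    {"tx":-2.88,"ty":2.27},
    {"tx":-2.88,"ty":2.27},
    {"tx":-2.88,"ty":2.27},
    {"tx":-2.88,"ty":2.27},
    {"tx":-2.88,"ty":2.27},
  ],
)

```text
schema error: expected keys tx, ty, tz, wx, wy, wz
```

Call:
send_rows(
  commands=[
    {"tx":-2.88,"ty":2.27},
    {"tx":-2.88,"ty":2.27},
    {"tx":-2.88,"ty":2.27},
    {"tx":-2.88,"ty":2.27},
    {"tx":-2.88,"ty":2.27},
    {"tx":-2.88,"ty":2.27},
    {"tx":-2.88,"ty":2.27},
    {"tx":-2.88,"ty":2.27},
    {},
    {},
    {},
  ],
)

```text
schema error: expected keys tx, ty, tz, wx, wy, wz
```

```bash
python3 - <<'E'
from h import *
s=arm.read_state();print(s['tool_pos'],s['tool_rot'],s['joint_pos'])
c='wrist';i=optics.camera_info(c);print(i);im=optics.read_camera(c);cv2.imwrite('pics/w1.png',im)
for n,z in(('dial',.056),('start_top',.05),('beep_top',.05),('dial_grip',.088),('pawn',.03)):
    for m in optics.masks_of(n,c)[:1]:
        r=m['rect'];print(n,round(m['p'],2),np.round(r),at(c,r[0],r[1],z,i).round(4))
E
```

```text
[0.12707546 0.56082455 0.23133936] [1.79991767e+02 6.08433886e-04 1.67234535e+02] [ 7.60874437e+01  1.83126466e+01  8.96376862e+01 -4.66205262e-04
  7.20414236e+01 -1.14694748e+00]
{'mtx': array([[371.64829954,   0.        , 323.55678558],
       [  0.        , 371.64829954, 242.83552443],
       [  0.        ,   0.        ,   1.        ]]), 'origin': array([0.05522562, 0.57728858, 0.37403185]), 'rotation': array([-1.67133279e+01, -3.16010105e-02,  7.72966473e+01])}
```

View pics/w1.png

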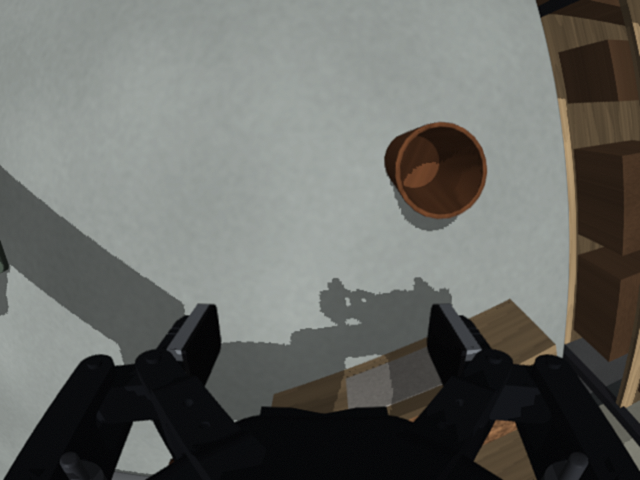

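All six keys are needed in every row. The picture shows a pot at (437,170) and a wooden box at lower right, and no timer yet. I'll also go up a little, to clear the box.

Call:
send_rows(
  commands=[
    {"tx":0,"ty":0,"tz":-1,"wx":0,"wy":0,"wz":0.125},
    {"tx":0,"ty":0,"tz":-1,"wx":0,"wy":0,"wz":0.125},
    {"tx":0,"ty":0,"tz":-1,"wx":0,"wy":0,"wz":0.125},
    {"tx":0,"ty":0,"tz":-1,"wx":0,"wy":0,"wz":0.125},
    {"tx":0,"ty":0,"tz":-1,"wx":0,"wy":0,"wz":0.125},
    {"tx":0,"ty":0,"tz":0,"wx":0,"wy":0,"wz":0.125},
    {"tx":0,"ty":0,"tz":0,"wx":0,"wy":0,"wz":0.125},
    {"tx":0,"ty":0,"tz":0,"wx":0,"wy":0,"wz":0.125},
    {"tx":0,"ty":0,"tz":0,"wx":0,"wy":0,"wz":0.125},
  ],
  fingers=1,
  newtons=40,
)

```text
t: 2.5
tool_pos: [0.127, 0.5608, 0.2814]
tool_rot: [180.0, -0.0, 102.4]
contact_force: [0.5, -0.2, -0.3]
grip_width: 0.0852
gripper_force: 0.0
```

Call:
send_rows(
  commands=[
    {"tx":-2.88,"ty":2.27,"tz":0,"wx":0,"wy":0,"wz":0},
    {"tx":-2.88,"ty":2.27,"tz":0,"wx":0,"wy":0,"wz":0},
    {"tx":-2.88,"ty":2.27,"tz":0,"wx":0,"wy":0,"wz":0},
    {"tx":-2.88,"ty":2.27,"tz":0,"wx":0,"wy":0,"wz":0},
    {"tx":-2.88,"ty":2.27,"tz":0,"wx":0,"wy":0,"wz":0},
    {"tx":-2.88,"ty":2.27,"tz":0,"wx":0,"wy":0,"wz":0},
    {"tx":-2.88,"ty":2.27,"tz":0,"wx":0,"wy":0,"wz":0},
    {"tx":-2.88,"ty":2.27,"tz":0,"wx":0,"wy":0,"wz":0},
  ],
)

```text
t: 3.17
tool_pos: [0.3562, 0.3749, 0.2815]
tool_rot: [180.0, -0.0, 102.8]
contact_force: [0.3, 0.6, -0.6]
grip_width: 0.0857
gripper_force: 0.0
```

Call:
send_rows(
  commands=[
    {"tx":-2.88,"ty":2.27,"tz":0,"wx":0,"wy":0,"wz":0},
    {"tx":-2.88,"ty":2.27,"tz":0,"wx":0,"wy":0,"wz":0},
    {"tx":-2.88,"ty":2.27,"tz":0,"wx":0,"wy":0,"wz":0},
    {"tx":-2.88,"ty":2.27,"tz":0,"wx":0,"wy":0,"wz":0},
    {"tx":-2.88,"ty":2.27,"tz":0,"wx":0,"wy":0,"wz":0},
    {"tx":-2.88,"ty":2.27,"tz":0,"wx":0,"wy":0,"wz":0},
    {"tx":-2.88,"ty":2.27,"tz":0,"wx":0,"wy":0,"wz":0},
    {"tx":-2.88,"ty":2.27,"tz":0,"wx":0,"wy":0,"wz":0},
    {"tx":0,"ty":0,"tz":0,"wx":0,"wy":0,"wz":0},
    {"tx":0,"ty":0,"tz":0,"wx":0,"wy":0,"wz":0},
    {"tx":0,"ty":0,"tz":0,"wx":0,"wy":0,"wz":0},
  ],
)

```text
t: 4.08
tool_pos: [0.5828, 0.1918, 0.281]
tool_rot: [-179.9, -0.0, 102.8]
contact_force: [0.2, -0.1, 0.7]
grip_width: 0.0853
gripper_force: 0.0
```

```bash
python3 - <<'E'
from h import *
s=arm.read_state();print(s['tool_pos'],s['tool_rot'],s['joint_pos'])
c='wrist';i=optics.camera_info(c);print(i);im=optics.read_camera(c);cv2.imwrite('pics/w2.png',im)
for n,z in(('dial',.056),('start_top',.05),('beep_top',.05),('dial_grip',.088),('pawn',.03)):
    for m in optics.masks_of(n,c)[:1]:
        r=m['rect'];print(n,round(m['p'],2),np.round(r),at(c,r[0],r[1],z,i).round(4))
E
```

```text
[0.58278404 0.19184383 0.2810192 ] [-1.79945422e+02 -3.37754637e-02  1.02753319e+02] [1.71271589e+01 2.04740499e+01 7.92678720e+01 3.83871136e-02
 8.03099237e+01 4.36734577e+00]
{'mtx': array([[371.64829954,   0.        , 323.55678558],
       [  0.        , 371.64829954, 242.83552443],
       [  0.        ,   0.        ,   1.        ]]), 'origin': array([0.56631218, 0.26348998, 0.42377476]), 'rotation': array([-16.64626398,   0.03026393,  12.8143741 ])}
dial 0.9 [326. 201.  63.  68.] [0.583  0.1992 0.056 ]
start_top 0.65 [265. 288.  32.  33.] [0.5395 0.0889 0.05  ]
beep_top 0.62 [304. 340.  10.  15.] [0.5951 0.0341 0.05  ]
dial_grip 0.84 [325. 202.  63.  70.] [0.581  0.2038 0.088 ]
pawn 0.65 [195. 279.  29.  28.] [0.4529 0.0713 0.03  ]
```

View pics/w2.png

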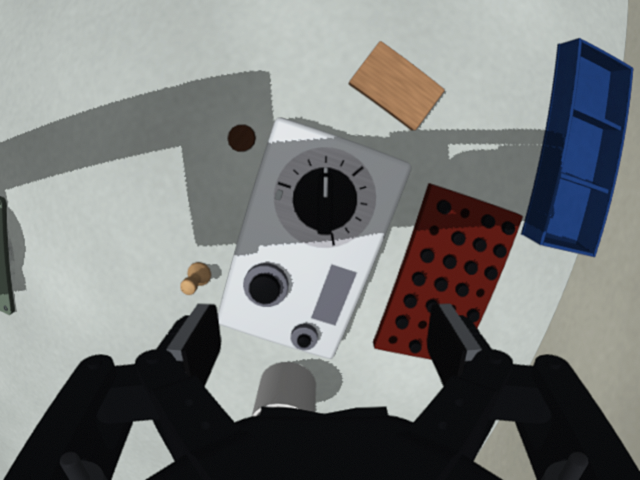

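Picture: the dial is at (325,200) with its pointer straight up at (325,170). The stop line is at (284,185), the five-click line at (360,170) and the ten-click line at (333,240). So the dial stands at three clicks, with timer yaw about -6.5° and dial axis near (0.584, 0.1985). The distances between parts match the given sizes. Next I descend and grip.

Call:
send_rows(
  commands=[
    {"tx":0.63,"ty":0.27,"tz":2,"wx":0,"wy":0,"wz":0.022},
    {"tx":0,"ty":0,"tz":2.5,"wx":0,"wy":0,"wz":0},
    {"tx":0,"ty":0,"tz":2.5,"wx":0,"wy":0,"wz":0},
    {"tx":0,"ty":0,"tz":2.5,"wx":0,"wy":0,"wz":0},
    {"tx":0,"ty":0,"tz":2.5,"wx":0,"wy":0,"wz":0},
    {"tx":0,"ty":0,"tz":2.5,"wx":0,"wy":0,"wz":0},
    {"tx":0,"ty":0,"tz":2.5,"wx":0,"wy":0,"wz":0},
    {"tx":0,"ty":0,"tz":1,"wx":0,"wy":0,"wz":0},
    {"tx":0,"ty":0,"tz":0,"wx":0,"wy":0,"wz":0},
    {"tx":0,"ty":0,"tz":0,"wx":0,"wy":0,"wz":0},
  ],
)

```text
t: 5.22
tool_pos: [0.5846, 0.1989, 0.1018]
tool_rot: [180.0, -0.0, 101.5]
contact_force: [0.1, -0.5, -0.1]
grip_width: 0.0855
gripper_force: 0.0
```

```bash
python3 - <<'E'
from h import *
s=arm.read_state();print(s['tool_pos'],s['tool_rot'],s['contact_force'])
c='wrist';i=optics.camera_info(c);im=optics.read_camera(c);cv2.imwrite('pics/w3.png',im)
for n,z in(('dial',.056),('dial_grip',.088)):
    for m in optics.masks_of(n,c)[:1]:
        r=m['rect'];print(n,round(m['p'],2),np.round(r),at(c,r[0],r[1],z,i).round(4))
E
```

```text
[0.58463989 0.19888833 0.10181368] [ 1.79973469e+02 -9.15614337e-03  1.01542329e+02] [ 0.08988145 -0.51007052 -0.13703974]
dial 0.89 [319. 276. 113. 137.] [0.5824 0.1968 0.056 ]
dial_grip 0.98 [318. 276. 120. 133.] [0.5796 0.2089 0.088 ]
```

View pics/w3.png

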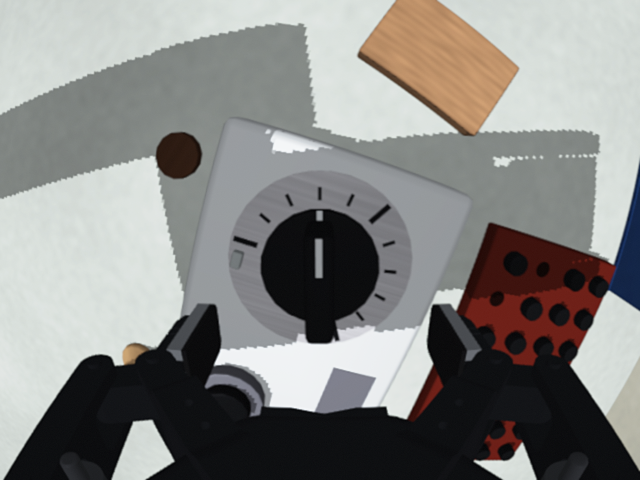

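Picture: the bar runs vertically at column 319, from (318,238) to (320,340), about 2 mm left of the finger midline. The disc is centred near (320,267). I shift by 2 mm, descend and close.

Call:
send_rows(
  commands=[
    {"tx":0.1,"ty":-0.2,"tz":1.5,"wx":0,"wy":0,"wz":0},
    {"tx":0,"ty":0,"tz":1.5,"wx":0,"wy":0,"wz":0},
    {"tx":0,"ty":0,"tz":1.0,"wx":0,"wy":0,"wz":0},
    {"tx":0,"ty":0,"tz":0,"wx":0,"wy":0,"wz":0},
    {"tx":0,"ty":0,"tz":0,"wx":0,"wy":0,"wz":0},
  ],
)

```text
t: 5.78
tool_pos: [0.5825, 0.1991, 0.0617]
tool_rot: [180.0, -0.0, 101.5]
contact_force: [-0.1, -0.6, -0.1]
grip_width: 0.0853
gripper_force: 0.0
```

Call:
send_rows(
  commands=[
    {"tx":0,"ty":0,"tz":0,"wx":0,"wy":0,"wz":0},
    {"tx":0,"ty":0,"tz":0,"wx":0,"wy":0,"wz":0},
    {"tx":0,"ty":0,"tz":0,"wx":0,"wy":0,"wz":0},
    {"tx":0,"ty":0,"tz":0,"wx":0,"wy":0,"wz":0},
    {"tx":0,"ty":0,"tz":0,"wx":0,"wy":0,"wz":0},
    {"tx":0,"ty":0,"tz":0,"wx":0,"wy":0,"wz":0},
    {"tx":0,"ty":0,"tz":0,"wx":0,"wy":0,"wz":0},
    {"tx":0,"ty":0,"tz":0,"wx":0,"wy":0,"wz":0},
    {"tx":0,"ty":0,"tz":0,"wx":0,"wy":0,"wz":0},
    {"tx":0,"ty":0,"tz":0,"wx":0,"wy":0,"wz":0},
    {"tx":0,"ty":0,"tz":0,"wx":0,"wy":0,"wz":0},
    {"tx":0,"ty":0,"tz":0,"wx":0,"wy":0,"wz":0},
  ],
  fingers=-1,
  newtons=40,
)

```text
t: 6.78
tool_pos: [0.5821, 0.1991, 0.0617]
tool_rot: [-180.0, -0.0, 101.5]
contact_force: [-2.5, 0.2, 5.3]
grip_width: 0.0135
gripper_force: 43.1
```

Gripped, with a width of 13.5 mm. Now I turn anticlockwise by about 72° to the stop.

Call:
send_rows(
  commands=[
    {"tx":0,"ty":0,"tz":0,"wx":0,"wy":0,"wz":-0.11},
    {"tx":0,"ty":0,"tz":0,"wx":0,"wy":0,"wz":-0.11},
    {"tx":0,"ty":0,"tz":0,"wx":0,"wy":0,"wz":-0.11},
    {"tx":0,"ty":0,"tz":0,"wx":0,"wy":0,"wz":-0.11},
    {"tx":0,"ty":0,"tz":0,"wx":0,"wy":0,"wz":-0.11},
    {"tx":0,"ty":0,"tz":0,"wx":0,"wy":0,"wz":-0.11},
    {"tx":0,"ty":0,"tz":0,"wx":0,"wy":0,"wz":0},
    {"tx":0,"ty":0,"tz":0,"wx":0,"wy":0,"wz":0},
  ],
)

```text
t: 7.45
tool_pos: [0.5824, 0.1993, 0.0616]
tool_rot: [180.0, 0.0, 139.2]
contact_force: [-1.2, -1.3, 5.5]
grip_width: 0.0133
gripper_force: 43.1
```

```bash
python3 -c "
from h import *
s=arm.read_state();print(s['tool_rot'],s['tool_pos'],s['moment'],s['contact_force'],s['joint_pos'])"
```

```text
[1.79960622e+02 3.87464344e-03 1.39161263e+02] [0.58241281 0.1992538  0.06163024] [-0.00200935  0.35195031  0.03463351] [-1.16911575 -1.29847558  5.46359083] [ 1.78073636e+01  3.02260477e+01  9.68875705e+01  2.15548543e-02
  5.28507397e+01 -3.13669122e+01]
```

Call:
send_rows(
  commands=[
    {"tx":0,"ty":0,"tz":0,"wx":0,"wy":0,"wz":-0.1},
    {"tx":0,"ty":0,"tz":0,"wx":0,"wy":0,"wz":-0.1},
    {"tx":0,"ty":0,"tz":0,"wx":0,"wy":0,"wz":-0.1},
    {"tx":0,"ty":0,"tz":0,"wx":0,"wy":0,"wz":-0.1},
    {"tx":0,"ty":0,"tz":0,"wx":0,"wy":0,"wz":-0.1},
    {"tx":0,"ty":0,"tz":0,"wx":0,"wy":0,"wz":-0.1},
    {"tx":0,"ty":0,"tz":0,"wx":0,"wy":0,"wz":0},
    {"tx":0,"ty":0,"tz":0,"wx":0,"wy":0,"wz":0},
    {"tx":0,"ty":0,"tz":0,"wx":0,"wy":0,"wz":0},
  ],
)

```text
t: 8.2
tool_pos: [0.5825, 0.1996, 0.0617]
tool_rot: [179.9, 0.0, 173.4]
contact_force: [-1.3, 0.8, 4.8]
grip_width: 0.0133
gripper_force: 43.1
```

```bash
python3 -c "
from h import *
s=arm.read_state();print(s['tool_rot'],s['moment'])"
```

```text
[1.79935328e+02 4.19286106e-02 1.73419862e+02] [0.26028383 0.32889409 0.04385378]
```

Call:
send_rows(
  commands=[
    {"tx":0,"ty":0,"tz":0,"wx":0,"wy":0,"wz":-0.02},
    {"tx":0,"ty":0,"tz":0,"wx":0,"wy":0,"wz":-0.02},
    {"tx":0,"ty":0,"tz":0,"wx":0,"wy":0,"wz":0},
    {"tx":0,"ty":0,"tz":0,"wx":0,"wy":0,"wz":0},
    {"tx":0,"ty":0,"tz":0,"wx":0,"wy":0,"wz":0},
  ],
)

```text
t: 8.62
tool_pos: [0.5825, 0.1996, 0.0617]
tool_rot: [179.9, 0.0, 175.5]
contact_force: [-2.1, 1.1, 5.1]
grip_width: 0.0132
gripper_force: 49.9
```

```bash
python3 -c "
from h import *
s=arm.read_state();print(s['tool_rot'],s['moment'],s['contact_force'])
i=optics.camera_info('wrist');im=optics.read_camera('wrist');cv2.imwrite('pics/w4.png',im)"
```

```text
[1.79879068e+02 1.67555822e-02 1.75458959e+02] [ 0.10447677  0.25745402 -1.11601077] [-2.05741939  1.05650307  5.09912604]
```

View pics/w4.png

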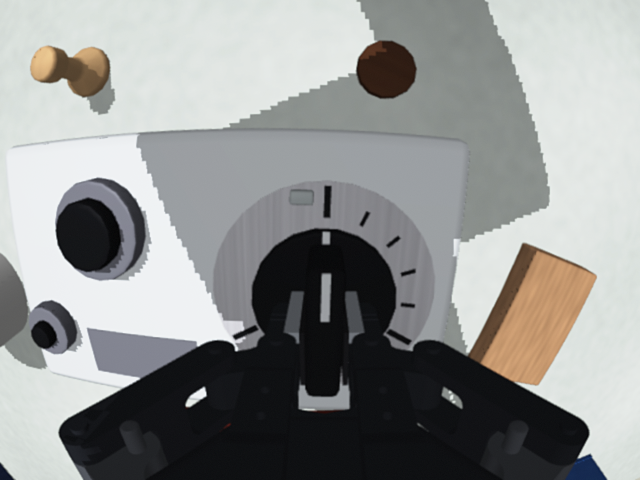

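Picture: the pointer end (326,240) lines up with the thick stop line (327,200), next to the steel block (301,197). The moment rose to 1.1 N m, so the dial is at its stop. Now forward by five clicks, 120° plus the small windup.

Call:
send_rows(
  commands=[
    {"tx":0,"ty":0,"tz":0,"wx":0,"wy":0,"wz":0.12},
    {"tx":0,"ty":0,"tz":0,"wx":0,"wy":0,"wz":0.12},
    {"tx":0,"ty":0,"tz":0,"wx":0,"wy":0,"wz":0.12},
    {"tx":0,"ty":0,"tz":0,"wx":0,"wy":0,"wz":0.12},
    {"tx":0,"ty":0,"tz":0,"wx":0,"wy":0,"wz":0.12},
    {"tx":0,"ty":0,"tz":0,"wx":0,"wy":0,"wz":0.12},
    {"tx":0,"ty":0,"tz":0,"wx":0,"wy":0,"wz":0.12},
    {"tx":0,"ty":0,"tz":0,"wx":0,"wy":0,"wz":0.12},
    {"tx":0,"ty":0,"tz":0,"wx":0,"wy":0,"wz":0.12},
    {"tx":0,"ty":0,"tz":0,"wx":0,"wy":0,"wz":0.12},
    {"tx":0,"ty":0,"tz":0,"wx":0,"wy":0,"wz":0.12},
    {"tx":0,"ty":0,"tz":0,"wx":0,"wy":0,"wz":0.12},
  ],
)

```text
t: 9.67
tool_pos: [0.582, 0.199, 0.0617]
tool_rot: [-180.0, 0.0, 92.9]
contact_force: [-2.9, 0.3, 6.4]
grip_width: 0.0135
gripper_force: 43.3
```

Call:
send_rows(
  commands=[
    {"tx":0,"ty":0,"tz":0,"wx":0,"wy":0,"wz":0.112},
    {"tx":0,"ty":0,"tz":0,"wx":0,"wy":0,"wz":0.112},
    {"tx":0,"ty":0,"tz":0,"wx":0,"wy":0,"wz":0.112},
    {"tx":0,"ty":0,"tz":0,"wx":0,"wy":0,"wz":0.112},
    {"tx":0,"ty":0,"tz":0,"wx":0,"wy":0,"wz":0.112},
    {"tx":0,"ty":0,"tz":0,"wx":0,"wy":0,"wz":0.112},
    {"tx":0,"ty":0,"tz":0,"wx":0,"wy":0,"wz":0},
    {"tx":0,"ty":0,"tz":0,"wx":0,"wy":0,"wz":0},
    {"tx":0,"ty":0,"tz":0,"wx":0,"wy":0,"wz":0},
  ],
)

```text
t: 10.42
tool_pos: [0.5817, 0.1991, 0.0617]
tool_rot: [-179.9, 0.0, 54.7]
contact_force: [-3.5, 0.4, 7.0]
grip_width: 0.0136
gripper_force: 43.4
```

```bash
python3 -c "
from h import *
s=arm.read_state();print(s['tool_rot'],s['moment'],s['contact_force'])"
```

```text
[-1.79947803e+02  3.52537718e-02  5.46963889e+01] [ 0.00326122  0.58501354 -0.06256752] [-3.53159183  0.42736068  7.00037756]
```

Call:
send_rows(
  commands=[
    {"tx":0,"ty":0,"tz":0,"wx":0,"wy":0,"wz":0},
    {"tx":0,"ty":0,"tz":0,"wx":0,"wy":0,"wz":0},
    {"tx":0,"ty":0,"tz":0,"wx":0,"wy":0,"wz":0},
    {"tx":0,"ty":0,"tz":0,"wx":0,"wy":0,"wz":0},
    {"tx":0,"ty":0,"tz":0,"wx":0,"wy":0,"wz":0},
    {"tx":0,"ty":0,"tz":0,"wx":0,"wy":0,"wz":0},
    {"tx":0,"ty":0,"tz":0,"wx":0,"wy":0,"wz":0},
    {"tx":0,"ty":0,"tz":0,"wx":0,"wy":0,"wz":0},
    {"tx":0,"ty":0,"tz":0,"wx":0,"wy":0,"wz":0},
    {"tx":0,"ty":0,"tz":0,"wx":0,"wy":0,"wz":0},
    {"tx":0,"ty":0,"tz":0,"wx":0,"wy":0,"wz":0},
    {"tx":0,"ty":0,"tz":0,"wx":0,"wy":0,"wz":0},
  ],
  fingers=1,
)

```text
t: 11.42
tool_pos: [0.5823, 0.199, 0.0613]
tool_rot: [-180.0, -0.0, 55.0]
contact_force: [-0.4, -0.8, 0.2]
grip_width: 0.0855
gripper_force: 0.0
```

Call:
send_rows(
  commands=[
    {"tx":0,"ty":0,"tz":-2,"wx":0,"wy":0,"wz":0},
    {"tx":0,"ty":0,"tz":-2,"wx":0,"wy":0,"wz":0},
    {"tx":0,"ty":0,"tz":-2,"wx":0,"wy":0,"wz":0},
    {"tx":0,"ty":0,"tz":-2,"wx":0,"wy":0,"wz":0},
    {"tx":0,"ty":0,"tz":-2,"wx":0,"wy":0,"wz":0},
    {"tx":0,"ty":0,"tz":0,"wx":0,"wy":0,"wz":0},
    {"tx":0,"ty":0,"tz":0,"wx":0,"wy":0,"wz":0},
  ],
)

```text
t: 12.0
tool_pos: [0.5827, 0.1992, 0.1623]
tool_rot: [179.9, -0.1, 55.0]
contact_force: [0.1, 0.4, 0.6]
grip_width: 0.0855
gripper_force: 0.0
```

```bash
python3 - <<'E'
from h import *
s=arm.read_state();print(s['tool_pos'],s['tool_rot'],s['contact_force'])
c='wrist';i=optics.camera_info(c);im=optics.read_camera(c);cv2.imwrite('pics/w5.png',im)
for n,z in(('dial',.056),('start_top',.06),('beep_top',.05)):
    for m in optics.masks_of(n,c)[:1]:
        r=m['rect'];print(n,round(m['p'],2),np.round(r),at(c,r[0],r[1],z,i).round(4))
E
```

```text
[0.58272642 0.19922507 0.16225981] [ 1.79914702e+02 -1.17833532e-01  5.49945280e+01] [0.12714515 0.41965524 0.60439404]
dial 0.73 [323. 245.  88.  99.] [0.5807 0.1976 0.056 ]
start_top 0.63 [356. 374.  44.  42.] [0.5403 0.0938 0.06  ]
```

View pics/w5.png

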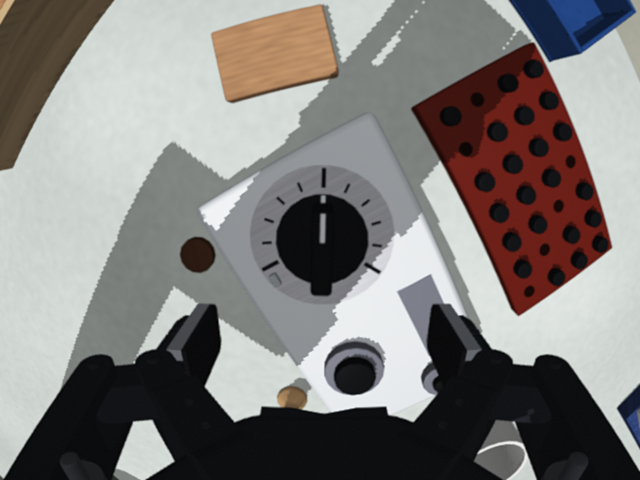

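Picture: the pointer tip (323,200) is on the thick five-click line (323,178), so the dial rests at five clicks. The start button is at (355,374), which gives (0.541, 0.093), matching the geometry. I shut the fingers, move over it and descend.

Call:
send_rows(
  commands=[
    {"tx":-2.22,"ty":0.53,"tz":0,"wx":0,"wy":0,"wz":0},
    {"tx":-2.22,"ty":0.53,"tz":0,"wx":0,"wy":0,"wz":0},
    {"tx":-2.22,"ty":0.53,"tz":0,"wx":0,"wy":0,"wz":0},
    {"tx":-2.22,"ty":0.53,"tz":0,"wx":0,"wy":0,"wz":0},
    {"tx":-2.22,"ty":0.53,"tz":0,"wx":0,"wy":0,"wz":0},
    {"tx":0,"ty":0,"tz":0,"wx":0,"wy":0,"wz":0},
    {"tx":0,"ty":0,"tz":0,"wx":0,"wy":0,"wz":0},
    {"tx":0,"ty":0,"tz":0,"wx":0,"wy":0,"wz":0},
    {"tx":0,"ty":0,"tz":0,"wx":0,"wy":0,"wz":0},
    {"tx":0,"ty":0,"tz":0,"wx":0,"wy":0,"wz":0},
    {"tx":0,"ty":0,"tz":0,"wx":0,"wy":0,"wz":0},
    {"tx":0,"ty":0,"tz":0,"wx":0,"wy":0,"wz":0},
  ],
  fingers=-1,
)

```text
t: 13.2
tool_pos: [0.5404, 0.0934, 0.1611]
tool_rot: [-180.0, 0.0, 55.0]
contact_force: [-0.2, 0.6, 0.2]
grip_width: 0.0004
gripper_force: 0.0
```

Call:
send_rows(
  commands=[
    {"tx":0,"ty":0,"tz":2,"wx":0,"wy":0,"wz":0},
    {"tx":0,"ty":0,"tz":2,"wx":0,"wy":0,"wz":0},
    {"tx":0,"ty":0,"tz":2,"wx":0,"wy":0,"wz":0},
    {"tx":0,"ty":0,"tz":2,"wx":0,"wy":0,"wz":0},
    {"tx":0,"ty":0,"tz":0,"wx":0,"wy":0,"wz":0},
    {"tx":0,"ty":0,"tz":0,"wx":0,"wy":0,"wz":0},
  ],
)

```text
t: 13.7
tool_pos: [0.5398, 0.0931, 0.0807]
tool_rot: [-179.9, 0.1, 55.0]
contact_force: [0.7, 0.1, 1.4]
grip_width: 0.0004
gripper_force: 0.0
```

```bash
python3 - <<'E'
from h import *
c='wrist';i=optics.camera_info(c);im=optics.read_camera(c);cv2.imwrite('pics/w6.png',im)
E
```

```text
(no output)
```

View pics/w6.png

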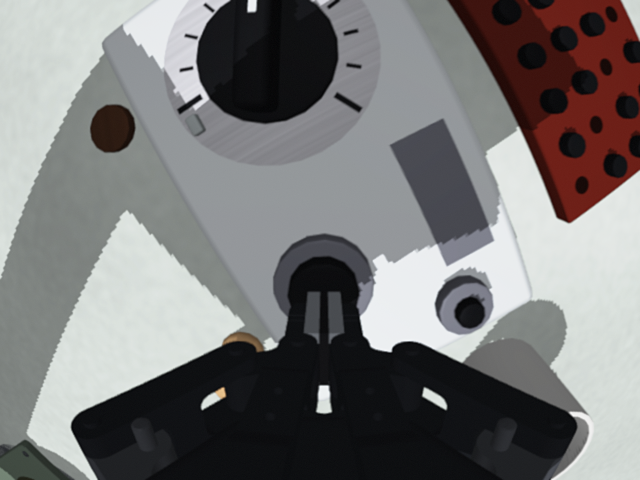

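Picture: the shut fingers are centred over the start button (323,285), and the dial, small button, pawn and mug are clear. I press down slowly.

Call:
send_rows(
  commands=[
    {"tx":0,"ty":0,"tz":0.4,"wx":0,"wy":0,"wz":0},
    {"tx":0,"ty":0,"tz":0.4,"wx":0,"wy":0,"wz":0},
    {"tx":0,"ty":0,"tz":0.4,"wx":0,"wy":0,"wz":0},
    {"tx":0,"ty":0,"tz":0.2,"wx":0,"wy":0,"wz":0},
    {"tx":0,"ty":0,"tz":0,"wx":0,"wy":0,"wz":0},
    {"tx":0,"ty":0,"tz":0,"wx":0,"wy":0,"wz":0},
  ],
)

```text
t: 14.25
tool_pos: [0.5404, 0.093, 0.0676]
tool_rot: [180.0, -0.0, 55.0]
contact_force: [-0.2, -0.5, 2.5]
grip_width: 0.0001
gripper_force: 0.8
```

Call:
send_rows(
  commands=[
    {"tx":0,"ty":0,"tz":0.15,"wx":0,"wy":0,"wz":0},
    {"tx":0,"ty":0,"tz":0.15,"wx":0,"wy":0,"wz":0},
    {"tx":0,"ty":0,"tz":0,"wx":0,"wy":0,"wz":0},
    {"tx":0,"ty":0,"tz":0,"wx":0,"wy":0,"wz":0},
  ],
)

```text
t: 14.58
tool_pos: [0.5404, 0.093, 0.0645]
tool_rot: [180.0, -0.0, 55.0]
contact_force: [-1.1, -0.1, 3.1]
grip_width: 0.0
gripper_force: 1.7
```

Call:
send_rows(
  commands=[
    {"tx":0,"ty":0,"tz":0.1,"wx":0,"wy":0,"wz":0},
    {"tx":0,"ty":0,"tz":0.1,"wx":0,"wy":0,"wz":0},
    {"tx":0,"ty":0,"tz":0,"wx":0,"wy":0,"wz":0},
    {"tx":0,"ty":0,"tz":0,"wx":0,"wy":0,"wz":0},
  ],
)

```text
t: 14.92
tool_pos: [0.5404, 0.0929, 0.0624]
tool_rot: [180.0, -0.0, 55.0]
contact_force: [-0.7, 0.7, 4.5]
grip_width: 0.0
gripper_force: 2.3
```

Call:
send_rows(
  commands=[
    {"tx":0,"ty":0,"tz":0.1,"wx":0,"wy":0,"wz":0},
    {"tx":0,"ty":0,"tz":0,"wx":0,"wy":0,"wz":0},
    {"tx":0,"ty":0,"tz":0,"wx":0,"wy":0,"wz":0},
    {"tx":0,"ty":0,"tz":0,"wx":0,"wy":0,"wz":0},
  ],
)

```text
t: 15.25
tool_pos: [0.5404, 0.093, 0.062]
tool_rot: [180.0, -0.0, 55.0]
contact_force: [-2.4, -0.9, 8.3]
grip_width: -0.0001
gripper_force: 4.3
```

The button has bottomed out: force went from 4.5 to 8.3 N while the tool moved only 0.4 mm. I press slightly more to be sure, then retreat.

Call:
send_rows(
  commands=[
    {"tx":0,"ty":0,"tz":0.06,"wx":0,"wy":0,"wz":0},
    {"tx":0,"ty":0,"tz":0,"wx":0,"wy":0,"wz":0},
    {"tx":0,"ty":0,"tz":0,"wx":0,"wy":0,"wz":0},
  ],
)

```text
t: 15.5
tool_pos: [0.5405, 0.093, 0.0619]
tool_rot: [180.0, -0.0, 55.0]
contact_force: [-3.3, -0.5, 11.3]
grip_width: -0.0002
gripper_force: 6.0
```

Call:
send_rows(
  commands=[
    {"tx":0,"ty":0,"tz":-0.5,"wx":0,"wy":0,"wz":0},
    {"tx":0,"ty":0,"tz":-1,"wx":0,"wy":0,"wz":0},
    {"tx":0,"ty":0,"tz":-2,"wx":0,"wy":0,"wz":0},
    {"tx":0,"ty":0,"tz":-3,"wx":0,"wy":0,"wz":0},
    {"tx":0,"ty":0,"tz":-3,"wx":0,"wy":0,"wz":0},
    {"tx":0,"ty":0,"tz":-3,"wx":0,"wy":0,"wz":0},
    {"tx":0,"ty":0,"tz":0,"wx":0,"wy":0,"wz":0},
    {"tx":0,"ty":0,"tz":0,"wx":0,"wy":0,"wz":0},
    {"tx":0,"ty":0,"tz":0,"wx":0,"wy":0,"wz":0},
  ],
)

```text
t: 16.25
tool_pos: [0.5396, 0.0928, 0.185]
tool_rot: [-179.9, 0.1, 55.0]
contact_force: [-0.8, -0.4, -0.1]
grip_width: 0.0001
gripper_force: 0.0
```

```bash
python3 - <<'E'
from h import *
im=optics.read_camera('wrist');cv2.imwrite('pics/w7.png',im)
E
```

```text
(no output)
```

View pics/w7.png

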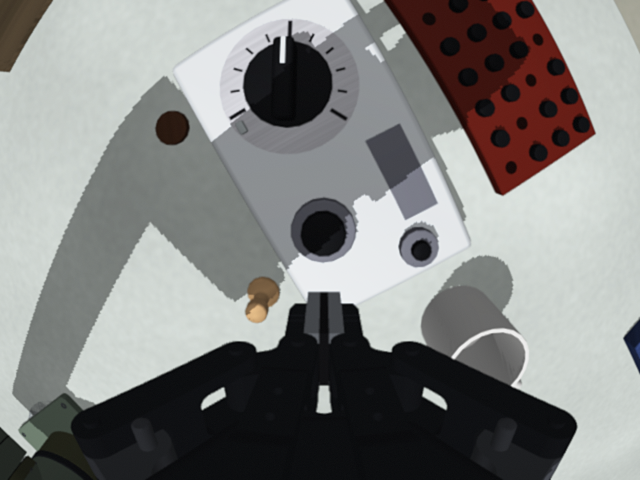

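Picture: the dial at (288,83) still points at the five-click line (290,28). Start (323,232) and beep (420,248) are up, nothing else has moved, and the arm is clear. I hand it in.

```bash
python3 -c "
from plant import arm
print(arm.close_job())"
```

```text
the job is handed in; nothing more can be done
None
```

The job is handed in: I turned the dial back to its stop and forward five clicks, released it, then pressed the start button fully and let it spring back; the last picture shows the dial still on the five-click line, both buttons up and nothing else moved, but no verdict was returned.

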